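# Turn out the parts cup on the mat

## Robot

A 7-joint arm with a two-finger parallel gripper is mounted at the origin on the work surface; the furniture and walls round the work are solid. World frame = base frame: x ahead of the robot, y to its left, z up, the work surface at z = 0. Lengths are in m, angles in degrees, forces in N, time in s.
With the tool pointing down it reaches from about 0.425 to 0.875 m from the base axis. Payload 4.7 kg.
Tool frame: the origin (TCP) lies at the very end of the fingers, on their centre line; the grasp point (between the pads) lies 19 mm behind it (env.grasp_offset is the distance from the TCP to the grasp point, in m); z points along the fingers, y is the line along which they close (so a half turn about z gives the same grasp; the last joint's range is limited). The gripper opens to 87 mm and grips with 3 to 60 N. Pads are 19 mm wide; open, the fingers measure 117 mm over their backs; the gripper's body (75 mm by 190 mm) begins 51 mm behind the grasp point.
Start: joints at [-69.952, 18.392, -4.016, 83.108, 1.295, 78.541, -3.26], TCP at [0.214, 0.614, 0.223] pointing down, gripper open.
Joint ranges: [-163.93, 163.93], [-17.29, 119.83], [-79.2, 71.16], [3.27, 140.29], [-89.18, 269.18], [5.43, 117.66], [-154.24, 154.24]. Speed limits (degrees/s): [147.25, 147.25, 180, 180, 180, 180, 180].

## Interface

Orientations are given as [roll, pitch, yaw] about the fixed x, y, z axes, in that order (R = Rz(yaw) Ry(pitch) Rx(roll)).
In Python, from cell import env gives the robot as it stands. The module is installed in compiled form; this text tells all that it offers.
- The arm moves only by the tool drive_tool, never from a script. Its argument "moves" is one flat list of numbers, 5 for each row, row after row: the shift along the tool's x, y, z in units of 40 mm (1.0 is 40 mm), then the turn about the tool's z in units of 10 degrees (1.0 is 10 degrees), then the finger opening in mm, from 0 to 87. A call has 1 to 5 rows; each row is the pose to reach, as a shift and turn from the pose commanded when the call began, along the tool's axes at that moment; what a row does not reach only later rows make up. A row lasts 1/8 s, in which the tool goes at most 62.5 mm and 10.7 degrees, less where a joint would pass 70% of its speed; a pose out of reach is approached as far as the arm can. A call with a gripper value outside its range is refused whole. The fingers move at their own pace and stop on an object; "squeeze" is the grip in N (left out, the last holds). Time passes only in rows, so rows that repeat a pose let the fingers close. It gives the time, the measured TCP pose, the force, the opening and the grip force at its end, in the units of the state.
- env.get_obs(): the state, without advancing time (a new reading comes with each control period).
- env.read_camera(name): name is "side" or "top"; returns (picture, depth): 480x640x3 uint8, red, green, blue; 480x640 float32, m along the optical axis (not along the pixel's ray), 0 where there is no reading.
- env.camera_model(name): a dict with "K" (3x3 intrinsics, pixels), "rvec" (rotation vector, rad) and "tvec" (3), from world to camera coordinates, as OpenCV has them. Camera axes: x right, y down, z forward; pixel columns grow to the right and rows downward; lengths in m; the calibration is good to about 2 mm. A picture is of the moment at which its call begins. camera_model takes no time and is no camera call.
- env.sign_off(): hands the job in; it is judged then, once.
The state is a dict: "time_s": time; "qpos": joint angles; "joint_velocities": joint speeds; "effort": joint torques, N m; "tool_pos": TCP position; "tool_rot": TCP orientation; "force": force on the tool from outside, world axes, zero at the start; "wrist_torque": the same for the moment, N m; "grip_width": finger opening in m; "grasp_force": force on a finger pad.
Only numpy, scipy, OpenCV 4.12 (cv2) and the standard library are available. Lean on these libraries where they do the work, as an engineer would, in place of code of your own. Each camera call takes 0.05 s, during which the arm holds its last target. There are 200 camera calls.

## Task

Move the sanding block off the rubber mat to make room, then turn the square wooden parts cup upside down on the mat so that it stands mouth-down with all three walnut blocks under it; it can be tipped over by pushing, first onto its side and then onto its mouth. Lift it straight up so that the blocks stay behind as one heap on the mat, and stand the empty cup mouth-down again beside the heap, well clear of it. Do not shift or knock over the other things on the bench.

Things in the scene. Friction and masses are not known exactly. Their poses are not given: they have to be found in the camera images.
- parts_cup: Square open-topped parts cup of pale wood, loose, about 0.3 kg. Origin: centre of its underside (the runner's); z points to its open mouth. Its box is 84 mm along its x, 80 mm along its y, 66 mm high; walls and floor 6 mm; with the runner below it the cup is 90 mm tall, inner floor at z = 30 mm. At the start it stands upright at one end of the mat, its x roughly along the mat's length.
- cup_mouth (a point): Centre of the cup's open mouth, 90 mm from its origin along its z. The cup rests stably on its runner, on a side wall and mouth-down. On the grippy mat, pushed high on a wall across its own x, it tips over the runner's end rather than sliding, and falls once past about 45 degrees; lying, pushed high on its underside, it tips onto its mouth likewise, but needs 60 to 70 degrees.
- cup_runner (a point): Middle of the solid wooden runner under the cup's floor: 68 mm along the cup's x, 36 mm wide along its y, 24 mm high, centred. When the cup lies on its side the runner's underside stands upright, from 8 to 76 mm above the mat. When the cup is mouth-down the runner is on top, from 66 to 90 mm above the mat, and can be pinched across its 36 mm.
- mat: Flat dark rubber bench mat fixed to the bench, 170 mm along its x, 340 mm along its y, 4 mm thick; origin: centre of its underside. A low board fixed to the bench (22 mm high) runs along its far edge, close behind it. A solid black drop cord hangs 0.19 m straight ahead of the robot's base axis, its end 0.53 m above the bench: keep the arm on the mat's side of it.
- sander: Cork sanding block, 64 mm along its x, 110 mm along its y (from -58 to +52 mm), 28 mm tall, 70 g, loose. It lies flat at the other end of the mat from the cup, where the cup must go over, and has to be moved aside first; the bench on the robot's side of the mat is free. Origin: middle of its underside.
- block_a: One of three alike dark walnut blocks with screw holes, 60 x 22 x 22 mm, 40 g, that start inside the parts cup. Origin: centre of its underside as built; x is its length.
- block_b: One of three alike dark walnut blocks with screw holes, 60 x 22 x 22 mm, 40 g, that start inside the parts cup. Origin: centre of its underside as built; x is its length.
- block_c: One of three alike dark walnut blocks with screw holes, 60 x 22 x 22 mm, 40 g, that start inside the parts cup. Origin: centre of its underside as built; x is its length.
- glue: Bystander: small white glue bottle standing upright, 52 mm in diameter, 137 tall. Loose. Origin: centre of its underside.
- wax: Bystander: round wax tin, 82 mm across, 32 tall. Loose. Origin: centre of its underside.
- tape: Bystander: roll of masking tape lying flat, 98 mm across, 24 tall. Loose. Origin: centre of its underside.
- clamp: Bystander: spring clamp lying flat, 51 x 106 x 24 mm. Loose. Origin: centre of its underside.
- plane: Bystander: block plane, 48 x 160 x 62 mm. Loose. Origin: centre of its underside.

How it is judged (in metres and radians):
On the way, in this order (a step that is already met when the one before it is completed fails the run):
1. the cup stands mouth-down on the mat, at rest, with all three blocks under it (angle between parts_cup's own z axis and vertical above 3.04 rad and height (world z) of parts_cup between 0.085 and 0.102 m and x of block_a in the frame of parts_cup between -0.042 and 0.042 m and y of block_a in the frame of parts_cup between -0.04 and 0.04 m and z of each of block_a, block_b, block_c in the frame of parts_cup above 0.028 m and x of block_b in the frame of parts_cup between -0.042 and 0.042 m and y of block_b in the frame of parts_cup between -0.04 and 0.04 m and x of block_c in the frame of parts_cup between -0.042 and 0.042 m and y of block_c in the frame of parts_cup between -0.04 and 0.04 m and linear speed of each of parts_cup, block_a, block_b, block_c below 0.03 m/s), for 0.2 s.
2. the cup, still mouth-down, has been lifted straight up clear of the blocks, which stay below it on the mat (angle between parts_cup's own z axis and vertical above 2.85 rad and height (world z) of parts_cup above 0.155 m and horizontal distance between each of block_a, block_b, block_c and parts_cup below 0.09 m and x of block_a in the frame of mat between -0.085 and 0.085 m and y of block_a in the frame of mat between -0.17 and 0.17 m and height (world z) of each of block_a, block_b, block_c below 0.08 m and x of block_b in the frame of mat between -0.085 and 0.085 m and y of block_b in the frame of mat between -0.17 and 0.17 m and x of block_c in the frame of mat between -0.085 and 0.085 m and y of block_c in the frame of mat between -0.17 and 0.17 m).
At the end, for the whole second after the job is handed in: the cup stands mouth-down on the mat or bench (within 0.1 rad), at rest, its centre more than 85 mm from every block; all three blocks rest on the mat, no two of them more than 120 mm apart; the sanding block is off the mat, its middle 20 mm or more beyond the mat's edge (angle between parts_cup's own z axis and vertical above 3.04 rad and height (world z) of parts_cup between 0.085 and 0.102 m and linear speed of each of parts_cup, block_a, block_b, block_c below 0.03 m/s and x of block_a in the frame of mat between -0.085 and 0.085 m and y of block_a in the frame of mat between -0.17 and 0.17 m and height (world z) of each of block_a, block_b, block_c below 0.08 m and x of block_b in the frame of mat between -0.085 and 0.085 m and y of block_b in the frame of mat between -0.17 and 0.17 m and x of block_c in the frame of mat between -0.085 and 0.085 m and y of block_c in the frame of mat between -0.17 and 0.17 m and horizontal distance between each of block_b, block_c and block_a below 0.12 m and horizontal distance between block_c and block_b below 0.12 m and horizontal distance between each of block_a, block_b, block_c and parts_cup above 0.085 m and (x of sander in the frame of mat below -0.105 m or x of sander in the frame of mat above 0.105 m or y of sander in the frame of mat below -0.19 m or y of sander in the frame of mat above 0.19 m)); the robot touches nothing.
It fails at once if a bystander (glue bottle, wax tin, tape roll, clamp or plane) is shifted by more than 30 mm (distance of any of glue, wax, tape, clamp, plane from where it was at the start of the episode above 0.03 m).
It fails at once if the glue bottle is tipped over (angle between glue's own z axis and vertical above 0.5 rad).
It also fails if it takes over 67 s, if anything falls off the work surface, if the arm or the gripper's body presses on something with over 40 N, if the wrist force passes 120 N, or if a joint passes its speed limit or range.

## Working session

There is one attempt and no reset: what is moved stays moved. The work goes in short steps, Python scripts to look and compute and a tool call to move; the robot and the scene stay as the last step left them, time stands still between calls to the robot, and variables do not carry over. Pictures are saved under pics/ and viewed, at most 10 in all, crops included, and the job is handed in when it is done.

Besides the shell and the picture viewer there is one more tool, called as a command line: name --argument value ..., lists and objects as JSON in quotes. drive_tool: Moves the arm, as the interface text tells. Its arguments: {"type":"object","properties":{"moves":{"type":"array","items":{"type":"number"}},"squeeze":{"type":"number"}},"required":["moves"]}

```bash
mkdir -p pics; cat > h.py <<'E'
import numpy as np, cv2
from cell import env
def save(cam,name):
    p,d=env.read_camera(cam); np.save(f'{cam}_d.npy',d); np.save(f'{cam}_p.npy',p)
    cv2.imwrite(f'pics/{name}.png',p[:,:,::-1]); return p,d
def cloud(cam,d=None):
    m=env.camera_model(cam); 
    if d is None: d=np.load(f'{cam}_d.npy')
    K=m['K'];R=cv2.Rodrigues(np.array(m['rvec'],float))[0];t=np.array(m['tvec'],float).reshape(3)
    v,u=np.mgrid[:480,:640]
    c=np.stack([(u-K[0][2])/K[0][0]*d,(v-K[1][2])/K[1][1]*d,d],-1)
    w=(c-t)@R; w[d==0]=np.nan; return w
E
python3 - <<'E'
from h import *
save('top','top0'); save('side','side0')
o=env.get_obs(); print(o)
for c in('top','side'):
    m=env.camera_model(c);R=cv2.Rodrigues(np.array(m['rvec'],float))[0];print(c,-R.T@np.array(m['tvec']).reshape(3),R)
E
```

```text
{'time_s': 0.1, 'qpos': array([-69.95468157,  18.4331645 ,  -4.01504613,  83.16985454,
         1.29374441,  78.54165113,  -3.25805817]), 'joint_velocities': array([-0.06650857, -0.09114269, -0.03371184, -0.13323346,  0.0394435 ,
       -0.13857284, -0.0313034 ]), 'effort': array([-7.29861422e-04, -4.92567551e+01, -4.06101560e-01, -3.13399923e+01,
       -6.43468439e-02,  3.95039935e-02,  6.10413053e-05]), 'tool_pos': array([0.21403948, 0.61320182, 0.22157248]), 'tool_rot': array([-1.79900494e+02,  4.55353629e-03,  1.60765554e+02]), 'force': array([-0.24273165,  0.18936146,  0.00974282]), 'wrist_torque': array([ 0.02312525,  0.01519991, -0.01886745]), 'grasp_force': 0.0, 'grip_width': 0.08709721592707408}
top [0.3294954  0.08851653 1.062167  ] [[-0.02301318 -0.99934477  0.02793612]
 [-0.99548867  0.02033368 -0.09267602]
 [ 0.09204725 -0.02994286 -0.99530434]]
side [-0.29972877 -0.9735794   0.75868356] [[ 0.83987692 -0.54219565  0.02511232]
 [-0.23810714 -0.4096223  -0.88063305]
 [ 0.48776197  0.73364395 -0.47313297]]
```

View pics/top0.png

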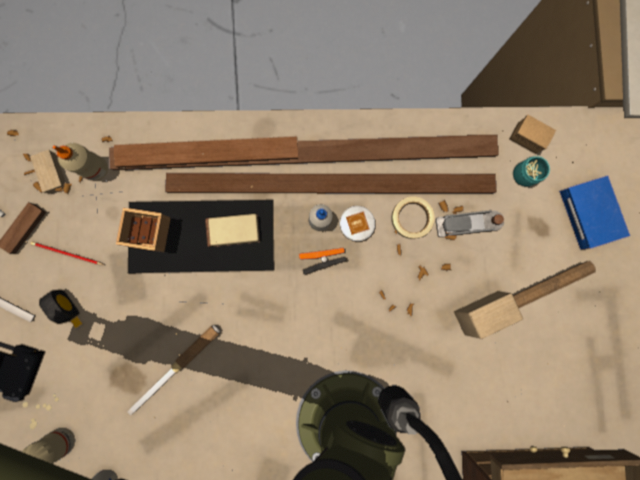

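View pics/side0.png

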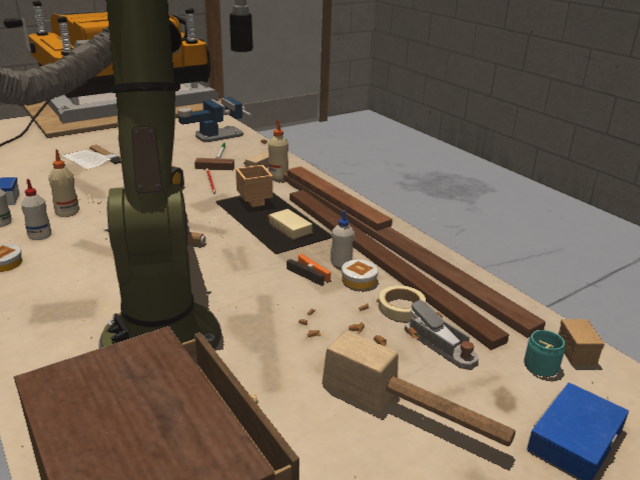

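The top view shows the mat at u 128–273, v 201–272, with the cup upright at (142,229) and the sander at (233,230). The glue bottle is the one nearest the mat at (321,217). The wax tin is at (357,223), the clamp at (324,260), the tape at (412,217) and the plane at (470,224). I'll measure these positions next.

```bash
python3 - <<'E'
from h import *
w=cloud('top')
p=np.load('top_p.npy')
for n,(u,v) in dict(mat1=(131,204),mat2=(270,204),mat3=(271,269),mat4=(131,269),matc=(190,260),glue=(321,214),glueTL=(75,158),clamp=(324,260),board=(300,182),sand=(233,230)).items(): print(n,w[v,u].round(3))
m=w[195:275,100:290]
def rect(sel,name):
    ys,xs=np.where(sel); P=w[ys,xs]; r=cv2.minAreaRect(P[:,:2].astype(np.float32)*1000); print(name,len(ys),np.round(r[0],1),np.round(r[1],1),round(r[2],1),'z',np.nanmedian(P[:,2]).round(3),'mean',P.mean(0).round(4), 'min',P.min(0).round(3),'max',P.max(0).round(3))
reg=np.zeros((480,640),bool);reg[198:275,105:290]=1
z=np.nan_to_num(w[...,2])
rect(reg&(np.arange(640)[None]>190)&(z>0.022)&(z<.05),'sander')
rect(reg&(np.arange(640)[None]<190)&(z>0.085)&(z<.11),'cuprim')
rect(reg&(np.arange(640)[None]<190)&(z>0.03)&(z<.085),'blocks')
g=p.astype(int).sum(2)<150
rect(reg&g&(z<.015)&(z>-.01)&(np.arange(640)[None]>185),'mat(right part)')
rect(reg&g&(z<.015)&(z>-.01),'mat')
reg2=np.zeros((480,640),bool);reg2[245:275,290:360]=1
rect(reg2&(z>.01),'clamp')
reg2[:]=0;reg2[200:240,300:337]=1
rect(reg2&(z>.03),'glue')
reg2[:]=0;reg2[170:196,150:500]=1
rect(reg2&(z>.015),'board')
reg2[:]=0;reg2[310:420,0:60]=1
rect(reg2&(z>.1),'black thing')
E
python3 - <<'E'
import cv2
i=cv2.imread('pics/top0.png')[185:285,95:295]; cv2.imwrite('pics/crop0.png',cv2.resize(i,(800,400),interpolation=cv2.INTER_CUBIC))
E
```

```text
mat1 [0.514 0.493 0.003]
mat2 [0.508 0.167 0.007]
mat3 [0.354 0.167 0.004]
mat4 [0.362 0.491 0.002]
matc [0.379 0.355 0.005]
glue [0.465 0.051 0.122]
glueTL [0.593 0.564 0.125]
clamp [0.372 0.043 0.022]
board [0.556 0.095 0.021]
sand [0.445 0.25  0.031]
sander 1373 [447.8 254.1] [ 62.7 117.3] 4.5 z 0.033 mean [0.4471 0.2529 0.0325] min [0.414 0.194 0.023] max [0.482 0.313 0.041]
cuprim 501 [446.3 442.3] [86.3 79.9] 80.0 z 0.093 mean [0.4466 0.4423 0.093 ] min [0.4   0.394 0.085] max [0.492 0.489 0.1  ]
blocks 1308 [445.7 439.9] [81.5 79.6] 80.0 z 0.056 mean [0.4471 0.442  0.0574] min [0.4   0.393 0.03 ] max [0.487 0.485 0.085]
mat(right part) 4505 [nan nan] [0. 0.] 0.0 z 0.004 mean [nan nan nan] min [nan nan nan] max [nan nan nan]
mat 6955 [nan nan] [0. 0.] 0.0 z 0.004 mean [nan nan nan] min [nan nan nan] max [nan nan nan]
clamp 588 [374.3  45.2] [ 49.1 106.2] 9.8 z 0.022 mean [0.3755 0.0471 0.0216] min [ 0.343 -0.008  0.011] max [0.401 0.101 0.029]
glue 482 [467.9  50.8] [50.8 49.9] 89.2 z 0.09 mean [0.4647 0.0521 0.0894] min [0.443 0.025 0.031] max [0.493 0.076 0.139]
board 6520 [554.9  18.5] [781.7  47.8] 88.8 z 0.022 mean [0.5545 0.0221 0.0222] min [ 0.524 -0.372  0.015] max [0.585 0.409 0.029]
black thing 1989 [197.2 558.6] [77.4 76.7] 70.8 z 0.333 mean [0.198  0.5402 0.3264] min [0.15  0.512 0.291] max [0.241 0.584 0.344]
```

View pics/crop0.png

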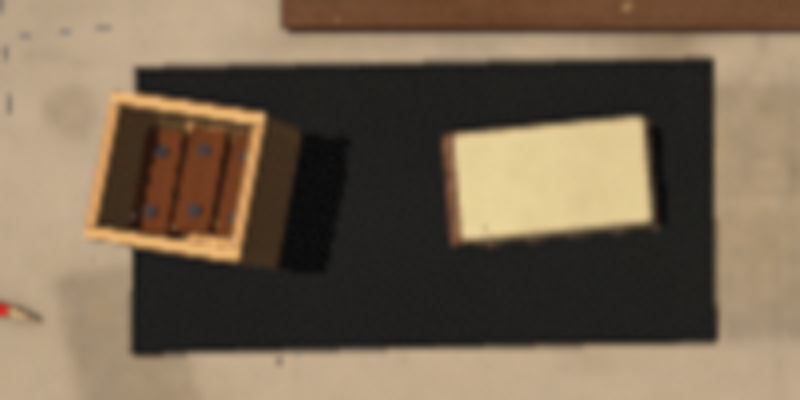

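The crop shows the cup's long axis at a yaw of about 80° and the sander's x axis at about +4.5°. The three blocks lie in one layer along the cup's y. I'll grip the sander across its 64 mm and place it on the robot's side.

```bash
cat > go.py <<'E'
import sys,numpy as np
from cell import env
from scipy.spatial.transform import Rotation as Ro
def show(): 
    o=env.get_obs(); print(round(o['time_s'],2),np.round(o['tool_pos'],4),np.round(o['tool_rot'],1),np.round(o['force'],1),round(o['grip_width'],4))
def go(x,y,z,yaw,base=None):
    o=env.get_obs(); p,r=base if base else (o['tool_pos'],o['tool_rot'])
    R=Ro.from_euler('xyz',r,degrees=True).as_matrix()
    d=R.T@(np.array([x,y,z])-p)/.04; t=-((yaw-r[2]+180)%360-180)/10
    print(np.round(d,2),round(t,2)); return np.array([x,y,z]),np.array([180,0,yaw])
E
python3 -c "
from go import *
show()
b=go(.446,.251,.16,94.5)
go(.446,.251,.16,94.5,b)
"
```

```text
0.1 [0.214  0.6132 0.2216] [-179.9    0.   160.8] [-0.2  0.2  0. ] 0.0871
[-8.46 -6.64  1.55] 6.63
[0. 0. 0.] -0.0
```

drive_tool --moves '[-8.46,-6.64,1.0,6.63,87,-8.46,-6.64,1.0,6.63,87,-8.46,-6.64,1.0,6.63,87,-8.46,-6.64,1.0,6.63,87,-8.46,-6.64,1.0,6.63,87]' --squeeze 20

```text
time_s: 0.72
tool_pos: [0.3827, 0.3496, 0.1932]
tool_rot: [-180.0, -0.0, 106.7]
force: [1.7, 1.3, 0.0]
grip_width: 0.087
grasp_force: 0.0
```

```bash
python3 -c "
from go import *
show()
go(.446,.251,.10,94.5)
"
```

```text
0.72 [0.3827 0.3496 0.1932] [-180.    -0.   106.7] [1.7 1.3 0. ] 0.087
[-2.82  0.81  2.33] 1.22
```

drive_tool --moves '[-2.82,0.81,2.3,1.22,87,-2.82,0.81,2.3,1.22,87,-2.82,0.81,2.3,1.22,87,-2.82,0.81,2.3,1.22,87,-2.82,0.81,2.3,1.22,87]'

```text
time_s: 1.35
tool_pos: [0.4458, 0.2549, 0.1023]
tool_rot: [180.0, -0.1, 94.9]
force: [0.3, -0.4, -0.1]
grip_width: 0.0869
grasp_force: 0.0
```

```bash
python3 -c "
from go import *
show()
go(.446,.251,.011,94.5)
"
```

```text
1.35 [0.4458 0.2549 0.1023] [ 1.80e+02 -1.00e-01  9.49e+01] [ 0.3 -0.4 -0.1] 0.0869
[-0.1  -0.    2.28] 0.04
```

drive_tool --moves '[-0.1,0,1.2,0,87,-0.1,0,2.25,0,87,-0.1,0,2.25,0,87,-0.1,0,2.25,0,55,-0.1,0,2.25,0,55]'

```text
time_s: 1.98
tool_pos: [0.4479, 0.2509, 0.0139]
tool_rot: [179.8, -0.1, 94.9]
force: [0.4, -0.0, -0.2]
grip_width: 0.0741
grasp_force: 0.0
```

drive_tool --moves '[0,0,0,0,55,0,0,0,0,55,0,0,-0.6,0,55,0,0,-1.25,0,55,0,0,-1.25,0,55]'

```text
time_s: 2.6
tool_pos: [0.4481, 0.2503, 0.0637]
tool_rot: [179.8, -0.2, 94.8]
force: [-0.5, 0.8, -1.4]
grip_width: 0.0638
grasp_force: 20.0
```

```bash
python3 -c "
from go import *
show()
go(.28,.36,.07,94.5)
"
```

```text
2.6 [0.4481 0.2503 0.0637] [179.8  -0.2  94.8] [-0.5  0.8 -1.4] 0.0638
[ 3.09 -3.95 -0.17] 0.03
```

drive_tool --moves '[3.1,-3.95,0,0,55,3.1,-3.95,0,0,55,3.1,-3.95,0,0,55,3.1,-3.95,0,0,55,3.1,-3.95,0.5,0,55]'

```text
time_s: 3.22
tool_pos: [0.2781, 0.3611, 0.042]
tool_rot: [179.9, -0.1, 95.0]
force: [0.5, 0.7, -0.8]
grip_width: 0.0637
grasp_force: 20.0
```

```bash
python3 -c "
from go import *
show()
go(.28,.36,.010,94.5)
"
```

```text
3.23 [0.2781 0.3611 0.042 ] [ 1.799e+02 -1.000e-01  9.500e+01] [ 0.5  0.7 -0.8] 0.0637
[-0.03  0.04  0.8 ] 0.05
```

drive_tool --moves '[0,0,0.78,0,55,0,0,0.78,0,55,0,0,0.78,0,80,0,0,0.78,0,80,0,0,0.78,0,80]'

```text
time_s: 3.85
tool_pos: [0.2788, 0.3598, 0.011]
tool_rot: [180.0, -0.0, 94.8]
force: [-0.0, 1.3, 1.0]
grip_width: 0.0792
grasp_force: 0.0
```

```bash
python3 -c "
from go import *
show()
b=go(.28,.36,.16,94.5)
go(.459,.520,.16,80.)
"
```

```text
3.85 [0.2788 0.3598 0.011 ] [180.   -0.   94.8] [-0.   1.3  1. ] 0.0792
[ 0.01  0.03 -3.72] 0.03
[ 3.61  4.83 -3.72] 1.48
```

drive_tool --moves '[0,0,-1.5,0,80,0,0,-3.0,0,60,0,0,-3.8,0,30,0,0,-3.8,0,0,0,0,-3.8,0,0]'

```text
time_s: 4.47
tool_pos: [0.2781, 0.3591, 0.1618]
tool_rot: [-180.0, 0.0, 94.9]
force: [0.2, 0.0, -0.8]
grip_width: 0.0477
grasp_force: 0.0
```

```bash
python3 -c "
from h import *
from go import *
w=cloud('top')
s=w[140:182,45:108].reshape(-1,3); s=s[np.isfinite(s[:,2])]; s=s[(s[:,2]>.05)]
print(s.min(0),s.max(0),np.percentile(s,[2,50,98],axis=0).round(3))
show()
go(.453,.515,.16,80.)
"
```

```text
[0.57150412 0.54681413 0.05025573] [0.63239536 0.60850847 0.18130418] [[0.573 0.549 0.052]
 [0.594 0.566 0.113]
 [0.627 0.597 0.169]]
4.47 [0.2781 0.3591 0.1618] [-180.     0.    94.9] [ 0.2  0.  -0.8] 0.0477
[3.51 4.69 0.04] 1.49
```

drive_tool --moves '[3.5,4.65,0,1.5,0,3.5,4.65,0,1.5,0,3.5,4.65,0,1.5,0,3.5,4.65,0,1.5,0,3.5,4.65,0,1.5,0]'

```text
time_s: 5.1
tool_pos: [0.4531, 0.5146, 0.1579]
tool_rot: [-179.9, 0.3, 79.8]
force: [-0.1, -1.4, 0.0]
grip_width: 0.0021
grasp_force: 0.0
```

```bash
python3 -c "
from go import *
show()
go(.452,.512,.082,80.)
"
```

```text
5.1 [0.4531 0.5146 0.1579] [-179.9    0.3   79.8] [-0.1 -1.4  0. ] 0.0021
[-0.06 -0.01  1.9 ] -0.02
```

drive_tool --moves '[0,0,1.0,0,0,0,0,1.9,0,0,0,0,1.9,0,0,-0.3,0,1.9,0,0,-0.5,0,1.9,0,0]'

```text
time_s: 5.72
tool_pos: [0.4494, 0.495, 0.0888]
tool_rot: [179.9, -0.2, 79.8]
force: [0.4, 3.8, 1.6]
grip_width: 0.0005
grasp_force: 2.0
```

drive_tool --moves '[-0.15,0,0,0,0,-0.3,0,-0.1,0,0,-0.5,0,-0.2,0,0,-0.7,0,-0.3,0,0,-0.7,0,-0.3,0,0]'

```text
time_s: 6.35
tool_pos: [0.4439, 0.4663, 0.0988]
tool_rot: [180.0, 0.0, 79.8]
force: [0.7, 2.5, 4.5]
grip_width: 0.0003
grasp_force: 2.1
```

```bash
python3 -c "
from go import *
from h import *
show(); save('side','side1'); w=cloud('side')
i=cv2.imread('pics/side1.png')[120:280,180:380]; cv2.imwrite('pics/c1.png',cv2.resize(i,(750,600),interpolation=cv2.INTER_CUBIC))
"
```

```text
6.35 [0.4439 0.4663 0.0988] [180.    0.   79.8] [0.7 2.5 4.5] 0.0003
```

View pics/c1.png

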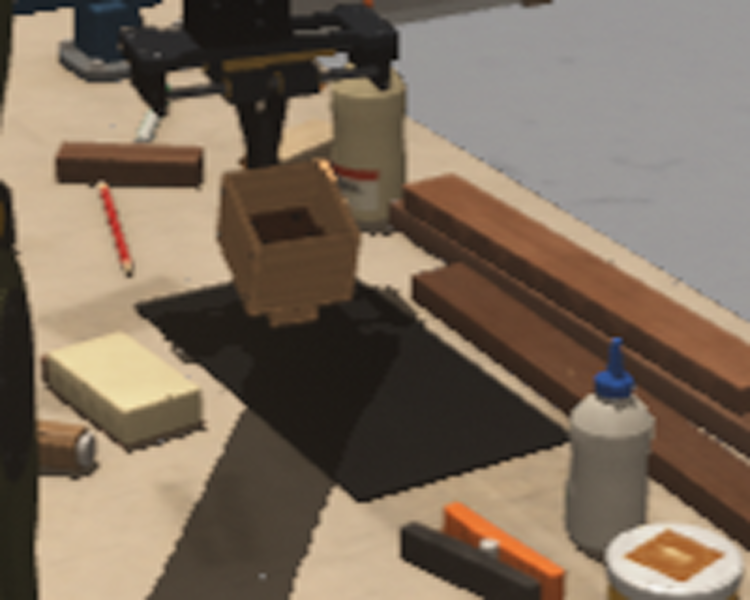

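The sander is off the mat, and the cup has tilted about 20° over the runner's end without sliding. I'll keep pushing.

drive_tool --moves '[-0.2,0,-0.05,0,0,-0.4,0,-0.1,0,0,-0.6,0,-0.15,0,0,-0.8,0,-0.2,0,0,-0.8,0,-0.2,0,0]'

```text
time_s: 7.02
tool_pos: [0.4375, 0.4341, 0.1054]
tool_rot: [-179.9, 0.2, 79.8]
force: [0.4, 0.2, 0.9]
grip_width: 0.0004
grasp_force: 0.0
```

drive_tool --moves '[-0.15,0,0,0,0,-0.3,0,0,0,0,-0.45,0,0,0,0,-0.6,0,0,0,0,-0.6,0,0,0,0]'

```text
time_s: 7.65
tool_pos: [0.4338, 0.4118, 0.1066]
tool_rot: [180.0, -0.0, 79.8]
force: [0.5, -0.3, -0.6]
grip_width: 0.0004
grasp_force: 0.0
```

```bash
python3 -c "
from go import *
from h import *
show(); save('side','side2')
i=cv2.imread('pics/side2.png')[120:280,180:380]; cv2.imwrite('pics/c2.png',cv2.resize(i,(750,600),interpolation=cv2.INTER_CUBIC))
"
```

```text
7.65 [0.4338 0.4118 0.1066] [180.   -0.   79.8] [ 0.5 -0.3 -0.6] 0.0004
```

View pics/c2.png

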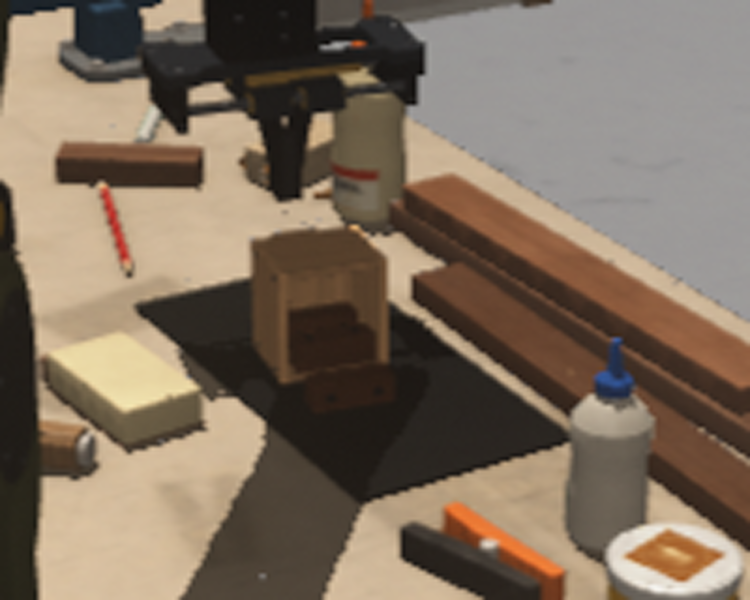

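The cup lies on its side with two blocks inside. The third block has rolled out just in front of the mouth, at about (350,390) in the crop, slightly to the right. I'll measure it from the top so I can centre it before the second tip.

```bash
python3 -c "
from go import *
from h import *
save('top','top2'); w=cloud('top'); z=np.nan_to_num(w[...,2])
i=cv2.imread('pics/top2.png')[185:285,115:275]; cv2.imwrite('pics/c3.png',cv2.resize(i,(800,500),interpolation=cv2.INTER_CUBIC))
p=np.load('top_p.npy').astype(int)
reg=np.zeros((480,640),bool);reg[195:275,120:270]=1
def rect(sel,n):
    ys,xs=np.where(sel);P=w[ys,xs];print(n,len(ys),xs.min(),xs.max(),ys.min(),ys.max(),cv2.minAreaRect(P[:,:2].astype(np.float32)*1000),P.min(0).round(3),P.max(0).round(3))
a=reg&(z>.018)&(z<.035)&(w[...,1]<.37)&(w[...,1]>.2)
n,l,s,c=cv2.connectedComponentsWithStats(a.astype(np.uint8))
for k in range(1,n):
    if s[k,4]>40: rect(l==k,'blk')
rect(reg&(z>.078)&(z<.092),'cuptop')
"
```

```text
blk 165 195 206 226 251 ((426.586181640625, 325.4799499511719), (16.420799255371094, 59.39147186279297), 77.84258270263672) [0.398 0.314 0.018] [0.456 0.34  0.035]
blk 259 214 228 231 257 ((414.043212890625, 280.0789489746094), (22.70298194885254, 59.58683395385742), 78.71958923339844) [0.384 0.264 0.019] [0.444 0.295 0.031]
cuptop 1290 156 201 215 255 ((432.0626525878906, 363.2786865234375), (90.23240661621094, 80.43533325195312), 79.87560272216797) [0.386 0.312 0.078] [0.474 0.409 0.092]
```

View pics/c3.png

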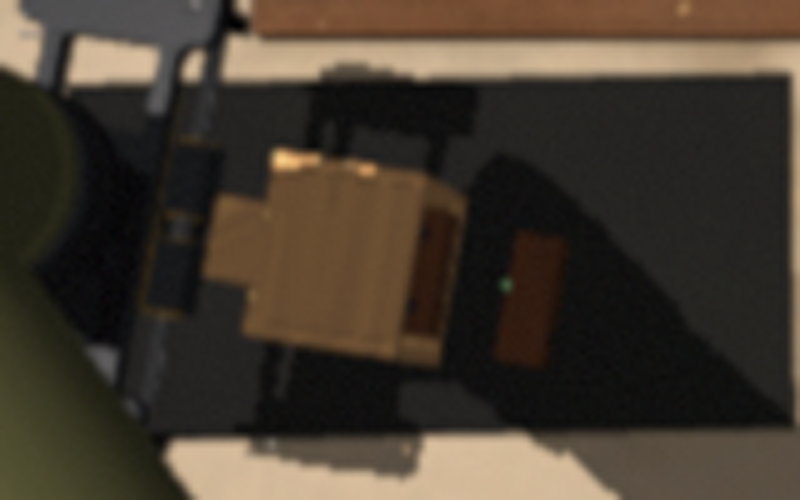

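The loose block is about 40 mm ahead of the mouth, parallel to it and about 3 mm off-centre. I'll centre it by closing the gripper gently over its length.

```bash
python3 -c "
from go import *
show()
go(.4161,.2737,.1066,79.9)
"
```

```text
7.75 [0.4337 0.4125 0.1066] [180.   -0.   79.8] [-0.   0.2 -0.8] 0.0004
[-3.49  0.18 -0.  ] -0.01
```

drive_tool --moves '[0,0,-1.0,0,87,-1.5,0.1,-1.3,0,87,-3.0,0.18,-1.3,0,87,-3.49,0.18,-1.0,0,87,-3.49,0.18,-0.6,0,87]' --squeeze 4

```text
time_s: 8.38
tool_pos: [0.4167, 0.273, 0.1307]
tool_rot: [179.9, -0.1, 79.7]
force: [0.3, 0.6, 0.3]
grip_width: 0.0422
grasp_force: 0.0
```

drive_tool --moves '[0,0,0.5,0,87,0,0,1.0,0,87,0,0,1.0,0,87,0,0,1.0,0,87,0,0,1.0,0,87]'

```text
time_s: 9.0
tool_pos: [0.4167, 0.2746, 0.0912]
tool_rot: [179.9, -0.1, 79.9]
force: [0.2, -0.4, -0.2]
grip_width: 0.0856
grasp_force: 0.0
```

```bash
python3 -c "
from go import *
show()
go(.4161,.2737,.019,79.9)
"
```

```text
9.0 [0.4167 0.2746 0.0912] [ 1.799e+02 -1.000e-01  7.990e+01] [ 0.2 -0.4 -0.2] 0.0856
[-0.03 -0.01  1.81] -0.0
```

drive_tool --moves '[-0.03,-0.01,1.0,0,87,-0.03,-0.01,1.8,0,87,-0.03,-0.01,1.8,0,87,-0.03,-0.01,1.8,0,58,-0.03,-0.01,1.8,0,58]'

```text
time_s: 9.62
tool_pos: [0.4168, 0.2736, 0.0202]
tool_rot: [179.9, -0.2, 79.8]
force: [0.2, 0.1, 0.3]
grip_width: 0.0743
grasp_force: 0.0
```

drive_tool --moves '[0,0,0,0,58,0,0,0,0,58,0,0,0,0,58,0,0,0,0,58,0,0,0,0,58]'

```text
time_s: 10.25
tool_pos: [0.4156, 0.273, 0.019]
tool_rot: [-180.0, -0.0, 79.9]
force: [-1.6, -1.0, 6.0]
grip_width: 0.0601
grasp_force: 4.0
```

drive_tool --moves '[0,0,0,0,80,0,0,0,0,80,0,0,0,0,80,0,0,-1.0,0,80,0,0,-2.0,0,80]'

```text
time_s: 10.88
tool_pos: [0.4152, 0.2721, 0.0988]
tool_rot: [-180.0, 0.1, 79.8]
force: [0.7, 1.2, -0.1]
grip_width: 0.0795
grasp_force: 0.0
```

```bash
python3 -c "
from go import *
show()
go(.4161,.2737,.16,79.9)
go(.4360,.4350,.16,79.9)
"
```

```text
10.88 [0.4152 0.2721 0.0988] [-1.80e+02  1.00e-01  7.98e+01] [ 0.7  1.2 -0.1] 0.0795
[ 0.04  0.01 -1.53] -0.01
[ 4.1  -0.21 -1.54] -0.01
```

drive_tool --moves '[0,0,-1.5,0,60,1.5,0,-1.6,0,30,3.0,0,-1.6,0,0,4.15,0,-1.6,0,0,4.15,0,-1.6,0,0]'

```text
time_s: 11.5
tool_pos: [0.4432, 0.4399, 0.1611]
tool_rot: [-179.9, -0.0, 80.1]
force: [-0.5, 0.2, -0.3]
grip_width: 0.0379
grasp_force: 0.0
```

```bash
python3 -c "
from go import *
from h import *
show()
go(.4453,.4371,.07,79.9)
save('top','top3'); w=cloud('top'); z=np.nan_to_num(w[...,2])
reg=np.zeros((480,640),bool);reg[195:275,120:270]=1
def rect(sel,n):
    ys,xs=np.where(sel);P=w[ys,xs];r=cv2.minAreaRect(P[:,:2].astype(np.float32)*1000);print(n,len(ys),r,P.min(0).round(3),P.max(0).round(3));return np.array(r[0])
a=reg&(z>.018)&(z<.035)&(w[...,1]<.305)&(w[...,1]>.2)
b=rect(a,'blk'); c=rect(reg&(z>.078)&(z<.092)&(w[...,1]<.42),'cuptop')
f=np.array([-.1757,-.9844]);l=np.array([.9844,-.1757]);print((b-c)@f-45,(b-c)@l)
"
```

```text
11.5 [0.4432 0.4399 0.1611] [-179.9   -0.    80.1] [-0.5  0.2 -0.3] 0.0379
[-0.06  0.06  2.28] 0.02
blk 261 ((419.1164855957031, 279.37384033203125), (23.335792541503906, 59.69785690307617), 80.59133911132812) [0.388 0.263 0.018] [0.449 0.294 0.032]
cuptop 1291 ((428.4038391113281, 342.4404296875), (132.51486206054688, 80.4045181274414), 79.7303466796875) [0.386 0.278 0.078] [0.474 0.41  0.092]
18.71453857421875 1.9383289489746085
```

drive_tool --moves '[-1.5,0,0,0,40,-3.0,0,0,0,80,-4.19,-0.02,0.3,0,87,-4.19,-0.02,0.8,0,87,-4.19,-0.02,1.3,0,87]'

```text
time_s: 12.18
tool_pos: [0.4146, 0.2688, 0.1104]
tool_rot: [180.0, -0.1, 79.6]
force: [-0.5, 0.7, 0.2]
grip_width: 0.0723
grasp_force: 0.0
```

```bash
python3 -c "
from go import *
show()
go(.4137,.2741,.0195,79.9)
"
```

```text
12.18 [0.4146 0.2688 0.1104] [ 1.80e+02 -1.00e-01  7.96e+01] [-0.5  0.7  0.2] 0.0723
[ 0.12 -0.05  2.27] -0.03
```

drive_tool --moves '[0.08,-0.05,0.3,0,87,0.08,-0.05,0.6,0,87,0.08,-0.05,1.0,0,87,0.08,-0.05,1.0,0,87,0.08,-0.05,1.0,0,87]'

```text
time_s: 12.8
tool_pos: [0.4133, 0.2748, 0.0706]
tool_rot: [180.0, -0.0, 79.8]
force: [0.8, -0.7, 0.3]
grip_width: 0.087
grasp_force: 0.0
```

```bash
python3 -c "
from go import *
show()
go(.4137,.2741,.0195,79.9)
"
```

```text
12.8 [0.4133 0.2748 0.0706] [180.   -0.   79.8] [ 0.8 -0.7  0.3] 0.087
[-0.02  0.01  1.28] -0.01
```

drive_tool --moves '[-0.02,0.01,0.8,0,87,-0.02,0.01,1.27,0,87,-0.02,0.01,1.27,0,58,-0.02,0.01,1.27,0,58,-0.02,0.01,1.27,0,58]'

```text
time_s: 13.42
tool_pos: [0.4142, 0.2745, 0.0208]
tool_rot: [179.9, -0.1, 79.8]
force: [0.2, 0.3, 0.0]
grip_width: 0.0648
grasp_force: 0.0
```

drive_tool --moves '[0,0,0,0,58,0,0,0,0,58,0,0,0,0,58,0,0,0,0,70,0,0,0,0,75]'

```text
time_s: 14.05
tool_pos: [0.4126, 0.2735, 0.0191]
tool_rot: [-179.9, 0.0, 79.9]
force: [-0.3, -0.0, -0.4]
grip_width: 0.0715
grasp_force: 0.0
```

drive_tool --moves '[0,0,0,0,80,0,0,-1.5,0,60,0,0,-3.0,0,30,1.2,0,-3.5,0,0,2.7,0,-3.5,0,0]'

```text
time_s: 14.68
tool_pos: [0.4343, 0.3814, 0.163]
tool_rot: [179.8, -0.3, 79.7]
force: [1.2, 0.1, 0.6]
grip_width: 0.0481
grasp_force: 0.0
```

```bash
python3 -c "
from go import *
show()
go(.4433,.4375,.16,79.9)
"
```

```text
14.68 [0.4343 0.3814 0.163 ] [179.8  -0.3  79.7] [1.2 0.1 0.6] 0.0481
[ 1.42 -0.03  0.08] -0.02
```

drive_tool --moves '[1.42,-0.03,0,0,0,1.42,-0.03,0,0,0,1.42,-0.03,0,0,0,1.42,-0.03,1.0,0,0,1.42,-0.03,2.0,0,0]'

```text
time_s: 15.3
tool_pos: [0.4422, 0.4347, 0.0797]
tool_rot: [179.9, -0.1, 79.7]
force: [-0.6, -1.4, -0.3]
grip_width: 0.0025
grasp_force: 0.0
```

```bash
python3 -c "
from go import *
from h import *
show()
go(.4433,.4375,.07,79.9)
save('top','top4'); w=cloud('top'); z=np.nan_to_num(w[...,2])
reg=np.zeros((480,640),bool);reg[195:275,120:270]=1
def rect(sel,n):
    ys,xs=np.where(sel);P=w[ys,xs];r=cv2.minAreaRect(P[:,:2].astype(np.float32)*1000);print(n,len(ys),r,P.min(0).round(3),P.max(0).round(3));return np.array(r[0])
a=reg&(z>.018)&(z<.035)&(w[...,1]<.305)&(w[...,1]>.2)
b=rect(a,'blk'); s=reg&(z>.078)&(z<.092)&(w[...,1]<.42)
n,L,st,_=cv2.connectedComponentsWithStats(s.astype(np.uint8)); s=L==1+st[1:,4].argmax()
c=rect(s,'cuptop')
f=np.array([-.1757,-.9844]);l=np.array([.9844,-.1757]);print((b-c)@f-45,(b-c)@l)
"
```

```text
15.3 [0.4422 0.4347 0.0797] [ 1.799e+02 -1.000e-01  7.970e+01] [-0.6 -1.4 -0.3] 0.0025
[0.07 0.02 0.24] -0.02
blk 259 ((417.8241882324219, 279.6095275878906), (22.96097755432129, 59.764312744140625), 79.9742202758789) [0.388 0.265 0.019] [0.448 0.295 0.031]
cuptop 1296 ((432.1502685546875, 363.3042907714844), (90.39180755615234, 80.4607925415039), 79.81884765625) [0.386 0.313 0.078] [0.474 0.41  0.092]
39.90621719055176 0.6025764221191389
```

drive_tool --moves '[0,0,0.3,0,0,-0.15,0,0.3,0,0,-0.3,0,0.3,0,0,-0.42,0,0.3,0,0,-0.42,0,0.3,0,0]'

```text
time_s: 15.98
tool_pos: [0.4387, 0.4198, 0.0687]
tool_rot: [179.9, -0.1, 79.8]
force: [0.1, -0.1, -0.2]
grip_width: 0.0007
grasp_force: 0.1
```

drive_tool --moves '[-0.1,0,-0.08,0,0,-0.2,0,-0.2,0,0,-0.3,0,-0.32,0,0,-0.4,0,-0.44,0,0,-0.5,0,-0.55,0,0]'

```text
time_s: 16.6
tool_pos: [0.4347, 0.3994, 0.09]
tool_rot: [180.0, 0.0, 79.8]
force: [1.4, 1.3, 1.4]
grip_width: 0.0005
grasp_force: 1.1
```

```bash
python3 -c "
from go import *
from h import *
show(); save('side','side5')
i=cv2.imread('pics/side5.png')[120:280,180:380]; cv2.imwrite('pics/c5.png',cv2.resize(i,(750,600),interpolation=cv2.INTER_CUBIC))
"
```

```text
16.6 [0.4347 0.3994 0.09  ] [180.    0.   79.8] [1.4 1.3 1.4] 0.0005
```

View pics/c5.png

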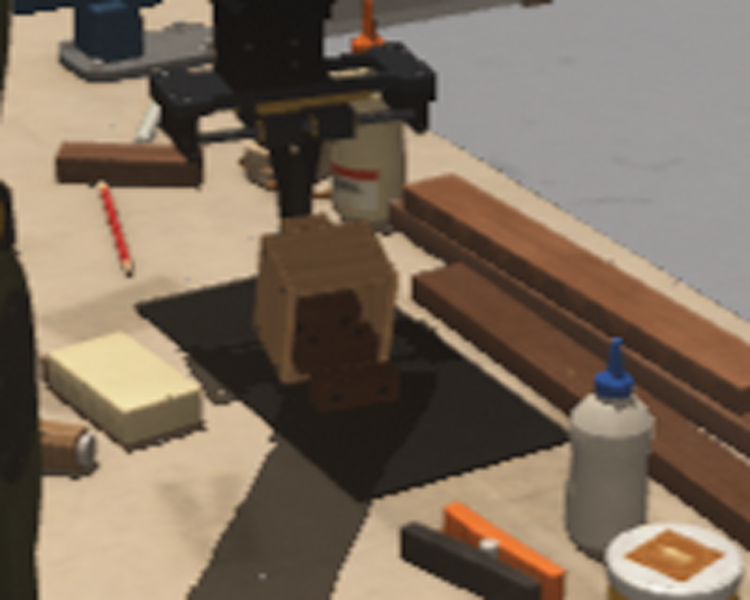

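The cup is tilting cleanly at about 15°, with the blocks still in line. I'll continue over the top.

drive_tool --moves '[-0.25,0,-0.2,0,0,-0.5,0,-0.36,0,0,-0.75,0,-0.45,0,0,-1.0,0,-0.51,0,0,-1.25,0,-0.55,0,0]'

```text
time_s: 17.27
tool_pos: [0.4261, 0.3506, 0.1125]
tool_rot: [180.0, -0.1, 79.8]
force: [0.6, 1.0, 4.9]
grip_width: 0.0001
grasp_force: 2.3
```

drive_tool --moves '[-0.3,0,-0.04,0,0,-0.6,0,-0.04,0,0,-0.9,0,0,0,0,-1.2,0,0.05,0,0,-1.2,0,0.05,0,0]'

```text
time_s: 17.9
tool_pos: [0.417, 0.3016, 0.1092]
tool_rot: [-180.0, 0.1, 79.8]
force: [1.1, 0.8, -0.0]
grip_width: 0.0004
grasp_force: 0.0
```

```bash
python3 -c "
from go import *
from h import *
show(); save('side','side6')
i=cv2.imread('pics/side6.png')[120:280,180:380]; cv2.imwrite('pics/c6.png',cv2.resize(i,(750,600),interpolation=cv2.INTER_CUBIC))
"
```

```text
17.9 [0.417  0.3016 0.1092] [-1.80e+02  1.00e-01  7.98e+01] [ 1.1  0.8 -0. ] 0.0004
```

View pics/c6.png

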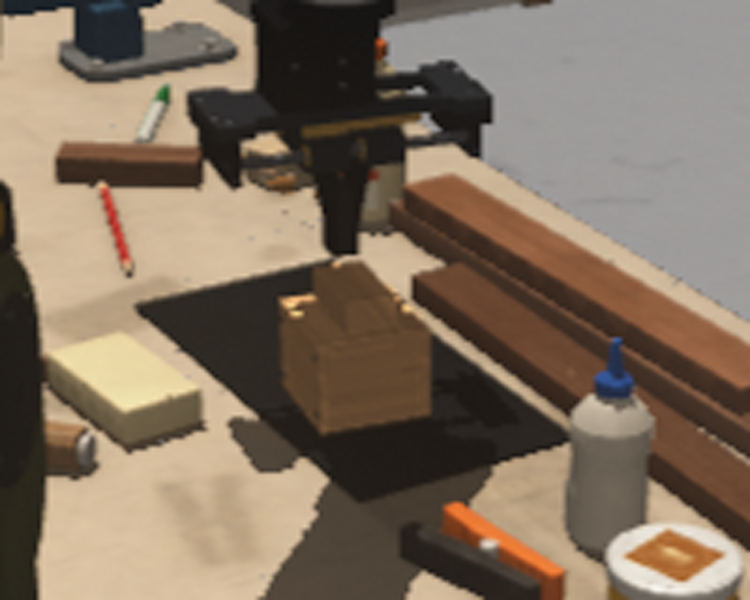

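The cup stands mouth-down with no block showing outside. I'll raise the arm clear, then measure the runner.

drive_tool --moves '[1.0,0,-1.5,0,40,1.5,0,-1.5,0,70,1.5,0,-1.5,0,70,1.5,0,-1.5,0,70,1.5,0,-1.5,0,70]'

```text
time_s: 18.58
tool_pos: [0.4277, 0.3611, 0.1686]
tool_rot: [-179.9, 0.1, 79.8]
force: [0.3, 0.5, -0.1]
grip_width: 0.0424
grasp_force: 0.0
```

```bash
python3 -c "
from go import *
from h import *
show()
save('top','top7'); w=cloud('top'); z=np.nan_to_num(w[...,2])
reg=np.zeros((480,640),bool);reg[190:285,120:290]=1
def rect(sel,n):
    n_,L,st,_=cv2.connectedComponentsWithStats(sel.astype(np.uint8)); s=L==1+st[1:,4].argmax()
    ys,xs=np.where(s);P=w[ys,xs];r=cv2.minAreaRect(P[:,:2].astype(np.float32)*1000);print(n,len(ys),r,P.min(0).round(3),P.max(0).round(3))
    A=np.c_[P[:,:2],np.ones(len(P))];print(np.linalg.lstsq(A,P[:,2],rcond=None)[0][:2].round(3),np.median(P[:,2]))
rect(reg&(z>.086)&(z<.105)&(w[...,1]<.38),'runner')
rect(reg&(z>.062)&(z<.076)&(w[...,1]<.38),'box')
s=reg&(z>.012)&(z<.05)&(w[...,0]>.36); print('low px',s.sum(),w[s].mean(0) if s.any() else '')
"
```

```text
18.57 [0.4277 0.3611 0.1686] [-1.799e+02  1.000e-01  7.980e+01] [ 0.3  0.5 -0.1] 0.0424
runner 543 ((417.2291259765625, 277.7704772949219), (68.65263366699219, 36.0898551940918), 80.05998992919922) [0.395 0.242 0.086] [0.439 0.314 0.099]
[-0.001  0.006] 0.09386862061933021
box 839 ((417.2894287109375, 277.8194885253906), (84.61553955078125, 80.02445983886719), 80.11587524414062) [0.372 0.231 0.062] [0.462 0.326 0.076]
[0.004 0.003] 0.07003533596836292
low px 378 [0.50417945 0.24411039 0.02315071]
```

```bash
python3 -c "
from go import *
from h import *
w=cloud('top'); z=np.nan_to_num(w[...,2])
l=np.stack([(w[...,0]-.4172)*.985-(w[...,1]-.2778)*.174,(w[...,0]-.4172)*.174+(w[...,1]-.2778)*.985],-1)
s=(z>.013)&(z<.05)&(w[...,0]>.355)&(w[...,0]<.515)&(w[...,1]>.16)&(w[...,1]<.40)&((abs(l[...,0])>.046)|(abs(l[...,1])>.048)); print(s.sum(), w[s][:10])
show(); go(.415,.278,.11,80.)
"
```

```text
0 []
18.62 [0.4278 0.3613 0.1688] [-1.80e+02  1.00e-01  7.98e+01] [-0.2  0.2 -0.2] 0.0466
[-2.1   0.06  1.47] -0.02
```

drive_tool --moves '[-1.0,0.06,0,0,70,-2.1,0.06,0.6,0,70,-2.1,0.06,1.4,0,70,-2.1,0.06,1.4,0,70,-2.1,0.06,1.4,0,70]'

```text
time_s: 19.25
tool_pos: [0.416, 0.2801, 0.1146]
tool_rot: [180.0, -0.1, 79.9]
force: [0.7, 0.3, -0.5]
grip_width: 0.0697
grasp_force: 0.0
```

```bash
python3 -c "
from go import *
show(); go(.415,.278,.074,80.)
"
```

```text
19.25 [0.416  0.2801 0.1146] [ 1.80e+02 -1.00e-01  7.99e+01] [ 0.7  0.3 -0.5] 0.0697
[-0.06 -0.02  1.01] -0.01
```

drive_tool --moves '[-0.05,-0.02,0.6,0,70,-0.05,-0.02,1.0,0,70,-0.05,-0.02,1.0,0,30,-0.05,-0.02,1.0,0,30,-0.05,-0.02,1.0,0,30]' --squeeze 30

```text
time_s: 19.88
tool_pos: [0.415, 0.2782, 0.0745]
tool_rot: [179.9, -0.1, 79.9]
force: [0.7, 0.9, 0.7]
grip_width: 0.0474
grasp_force: 0.0
```

drive_tool --moves '[0,0,0,0,30,0,0,0,0,30,0,0,0,0,30,0,0,-0.1,0,30,0,0,-0.3,0,30]'

```text
time_s: 20.5
tool_pos: [0.4136, 0.2771, 0.0852]
tool_rot: [-179.9, 0.1, 79.8]
force: [0.5, -0.2, -2.0]
grip_width: 0.036
grasp_force: 30.0
```

drive_tool --moves '[0,0,-0.4,0,30,0,0,-0.9,0,30,0,0,-1.5,0,30,0,0,-2.2,0,30,0,0,-2.9,0,30]'

```text
time_s: 21.12
tool_pos: [0.4144, 0.2776, 0.2036]
tool_rot: [180.0, -0.0, 79.8]
force: [-0.3, -0.7, -2.4]
grip_width: 0.0357
grasp_force: 30.0
```

```bash
python3 -c "
from go import *
from h import *
show(); go(.42,.45,.22,80); save('side','side8')
i=cv2.imread('pics/side8.png')[100:260,180:380]; cv2.imwrite('pics/c8.png',cv2.resize(i,(750,600),interpolation=cv2.INTER_CUBIC))
"
```

```text
21.12 [0.4144 0.2776 0.2036] [180.   -0.   79.8] [-0.3 -0.7 -2.4] 0.0357
[ 4.27 -0.62 -0.41] -0.02
```

View pics/c8.png

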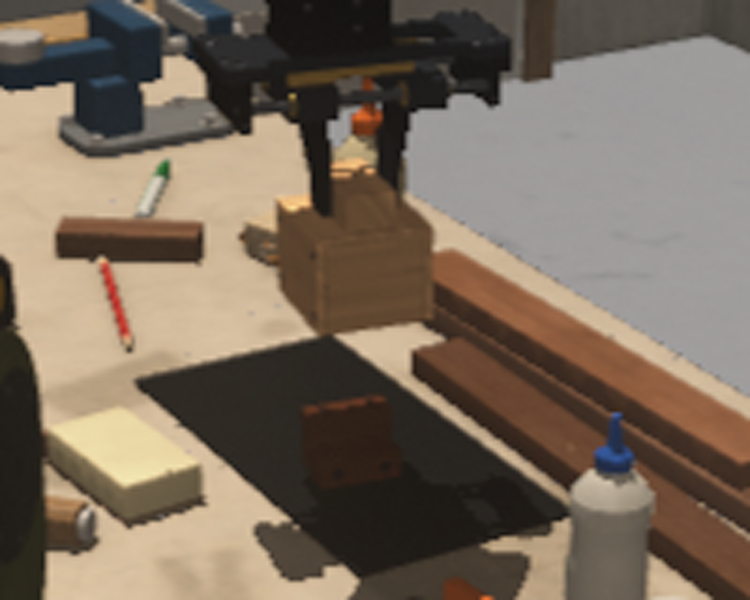

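The heap stays together on the mat and the cup hangs clear above it. I'll carry the cup back to the other end of the mat.

drive_tool --moves '[1.0,0,0,0,30,2.2,0,0,0,30,3.4,0,0,0,30,4.2,-0.6,0,0,30,4.2,-0.6,0,0,30]'

```text
time_s: 21.8
tool_pos: [0.4168, 0.4515, 0.2009]
tool_rot: [-179.9, -0.0, 80.3]
force: [-0.7, 0.6, -3.0]
grip_width: 0.0357
grasp_force: 30.0
```

drive_tool --moves '[0,0,0.7,0,30,0,0,1.5,0,30,0,0,2.2,0,30,0,0,2.6,0,30,0,0,2.6,0,30]'

```text
time_s: 22.42
tool_pos: [0.4201, 0.4463, 0.0967]
tool_rot: [-179.9, 0.1, 79.8]
force: [-1.0, -0.2, -2.7]
grip_width: 0.0355
grasp_force: 30.0
```

```bash
python3 -c "
from go import *
show(); go(.42,.447,.0755,79.8)
"
```

```text
22.43 [0.4201 0.4463 0.0967] [-1.799e+02  1.000e-01  7.980e+01] [-1.  -0.2 -2.7] 0.0355
[ 0.02 -0.    0.53] 0.0
```

drive_tool --moves '[0,0,0.25,0,30,0,0,0.45,0,30,0,0,0.52,0,30,0,0,0.52,0,30,0,0,0.52,0,30]'

```text
time_s: 23.05
tool_pos: [0.4206, 0.4475, 0.0772]
tool_rot: [180.0, -0.0, 79.8]
force: [-0.6, -0.1, -2.4]
grip_width: 0.0357
grasp_force: 30.0
```

drive_tool --moves '[0,0,0,0,40,0,0,0,0,50,0,0,0,0,60,0,0,0,0,70,0,0,0,0,70]'

```text
time_s: 23.68
tool_pos: [0.4204, 0.4473, 0.0769]
tool_rot: [180.0, -0.0, 79.8]
force: [-0.3, 0.4, -0.4]
grip_width: 0.0674
grasp_force: 0.0
```

drive_tool --moves '[0,0,-0.5,0,70,0,0,-1.5,0,70,0,0,-2.5,0,70,2.0,-1.0,-2.5,0,70,4.0,-2.0,-2.5,0,70]'

```text
time_s: 24.3
tool_pos: [0.3861, 0.5688, 0.1804]
tool_rot: [179.9, -0.3, 79.7]
force: [-0.1, -0.2, 0.0]
grip_width: 0.0699
grasp_force: 0.0
```

```bash
python3 -c "
from go import *
from h import *
show()
save('top','top9'); w=cloud('top'); z=np.nan_to_num(w[...,2])
reg=np.zeros((480,640),bool);reg[190:320,100:290]=1
def rect(sel,n):
    n_,L,st,_=cv2.connectedComponentsWithStats(sel.astype(np.uint8)); s=L==1+st[1:,4].argmax()
    ys,xs=np.where(s);P=w[ys,xs];r=cv2.minAreaRect(P[:,:2].astype(np.float32)*1000);print(n,len(ys),r,P.min(0).round(3),P.max(0).round(3))
rect(reg&(z>.086)&(z<.105),'runner')
rect(reg&(z>.062)&(z<.076),'box')
rect(reg&(z>.014)&(z<.09)&(w[...,1]<.36)&(w[...,0]>.36)&(w[...,0]<.5),'heap')
rect(reg&(z>.014)&(z<.04)&(w[...,0]<.33),'sander')
i=cv2.imread('pics/top9.png')[180:330,90:390]; cv2.imwrite('pics/c9.png',cv2.resize(i,(800,400),interpolation=cv2.INTER_CUBIC))
"
```

```text
24.3 [0.3861 0.5688 0.1804] [179.9  -0.3  79.7] [-0.1 -0.2  0. ] 0.0699
runner 556 ((422.9482421875, 446.9555358886719), (68.9441146850586, 35.883697509765625), 80.24960327148438) [0.401 0.411 0.086] [0.445 0.483 0.098]
box 872 ((423.10052490234375, 447.0560607910156), (85.691162109375, 79.93885040283203), 80.13995361328125) [0.378 0.398 0.062] [0.467 0.495 0.076]
heap 603 ((420.0535888671875, 288.38824462890625), (46.80581283569336, 61.304473876953125), 79.60639190673828) [0.386 0.261 0.014] [0.453 0.315 0.053]
sander 1435 ((280.52410888671875, 362.2508239746094), (62.441993713378906, 117.59223175048828), 4.5890212059021) [0.246 0.302 0.014] [0.314 0.423 0.037]
```

View pics/c9.png

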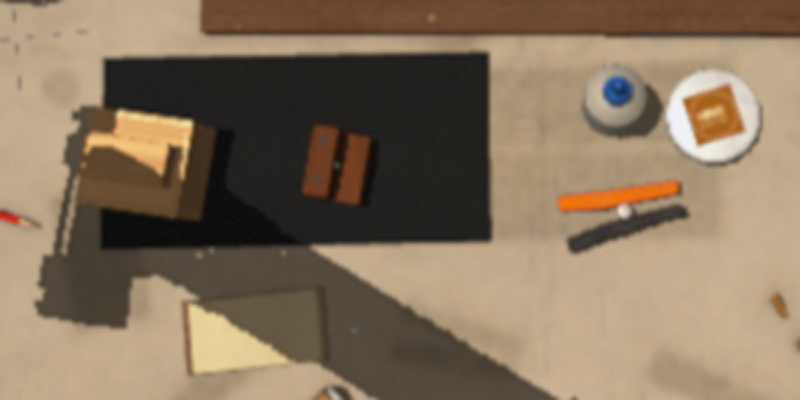

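The cup stands mouth-down and level on the mat. The blocks form one heap more than 130 mm from the cup's centre, the sander is off the mat, and the bystanders haven't moved.

```bash
python3 -c "
from cell import env
print(env.sign_off())"
```

```text
the job is handed in; nothing more can be done
None
```

I handed the job in at about 24 s of robot time: the empty cup stands mouth-down on the mat well clear of the single heap of three blocks, the sander is off the mat, and the bystanders I could see in the last picture are undisturbed; no verdict came back.

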